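# Seat the drill chuck in the presetting spindle

### The arm

A 6-joint arm with a two-finger parallel gripper is mounted at the origin on a cart in front of the work surface, level with it; the furniture and walls round the work are solid. World frame = base frame: x ahead of the robot, y to its left, z up, the work surface at z = 0. Lengths are in m, angles in rad, forces in N, time in s.
With the tool pointing down it reaches from about 0.275 to 0.875 m from the base axis. Payload 12.5 kg.
Tool frame: the origin (TCP) lies on the centre line of the jaws, within the pads' length; the fingertips stand r.finger_overhang ahead of it and the grasp point (between the pads) lies 3 mm ahead of it (r.finger_overhang is the distance from the TCP to the fingertips, in m); z points along the fingers, y is the line along which they close (so a half turn about z gives the same grasp; the last joint's range is limited). The gripper opens to 85 mm and grips with 20 to 120 N. Pads are 22 mm wide; open, the fingers measure 114 mm over their backs; the gripper's body (76 mm by 85 mm) begins 54 mm behind the grasp point. The pads swing forward as they close: fully open they stand 13 mm farther back than shut.
Start: joints at [-1.276, 0.351, 1.652, -0, 1.139, -0.085], TCP at [0.204, -0.511, 0.215] pointing down, gripper open.
Joint ranges: [-2.75, 2.75], [-0.79, 2.1], [0.01, 2.65], [-1.57, 4.71], [0.07, 3.14], [-2.87, 2.87]. Speed limits (rad/s): [2.22, 2.22, 2.79, 3.14, 3.14, 3.14].

### API

Orientations are given as a unit quaternion [x, y, z, w].
In Python, from cell import r, optics gives the robot as it stands. The module is installed in compiled form; this text tells all that it offers. Calls block until the motion is done:
- r.move_to(position, orientation): joint-space move of the TCP to a pose.
- r.move_linear(position, rot=None, vel=0.15): straight line of the TCP; rot=None keeps the orientation; vel is the mean speed in m/s.
- r.set_joints(angles): joint-space move.
- r.set_gripper(opening, squeeze=None): opening from 0.0 (shut) to 1.0 (fully open); squeeze is the grip in N (None keeps the last); returns when the fingers have stopped.
- r.sleep(seconds).
- r.inverse_kinematics(position, orientation): joint angles nearest the present ones, or None.
- optics.get_image(name): name is "scene" or "top" or "wrist"; returns a dict with "pixels" (384x512x3 uint8, red, green, blue), "depth" (384x512 float32, m along the optical axis (not along the pixel's ray), 0 where there is no reading), "fx", "fy", "cx", "cy" (pixels), "camera_from_world" (4x4, takes a point from world to camera coordinates); the wrist camera has in their place "mount" (4x4, takes a point from camera to tool coordinates, whose origin is the TCP and whose axes are the flange's). Camera axes: x right, y down, z forward; pixel columns grow to the right and rows downward; lengths in m; the calibration is good to about 2 mm. A picture is of the moment at which its call begins: read the wrist's pose just before it.
A pose or a line that the arm cannot do raises r.PlanningError and nothing moves.
- r.hand_in(): hands the job in; it is judged then, once.
Readings, each from a call of its own:
- r.current_t(): time.
- r.current_q(): joint angles.
- r.current_qvel(): joint speeds.
- r.current_effort(): joint torques, N m.
- r.current_tool_pos(): TCP position.
- r.current_ee_rot(): TCP orientation.
- r.current_contact_force(): force on the tool from outside, world axes, zero at the start.
- r.current_torque(): the same for the moment, N m.
- r.current_opening(): opening from 0.0 (shut) to 1.0 (fully open).
- r.current_finger_force(): force on a finger pad.
Only numpy, scipy, OpenCV 4.12 (cv2) and the standard library are available. Lean on these libraries where they do the work, as an engineer would, in place of code of your own. Each camera call takes 0.05 s, during which the arm holds its last target. There are 200 camera calls.

### The job

Take the drill chuck (the tool holder with the black ribbed sleeve) out of the rack and seat its tapered shank in the upright spindle, turned so that the two slots in its flange drop over the two drive dogs and it sits fully home. Lower it in rather than dropping it, let go, and leave the other two holders where they are in the rack.

Things in the scene. Friction and masses are not known exactly. Their poses are not given: they have to be found in the camera images.
- drill_chuck: Holder to seat, 0.45 kg, upright in a rack hole. Origin: on the axis at the flange's lower face; z up, x out through a slot. Below: steel taper, 34 mm dia to 16, 45 long. Above: flange 64 dia, 0-16 mm high, two through slots along +x and -x, 22 wide, cut in to 20 from the axis; neck; black ribbed sleeve 40 dia, 22-58 high (grip it across any diameter); nose to 75. A half turn about z fits too.
- spindle: Fixed upright nose, 80 mm dia, on a 112 dia foot. Origin: on the axis at the worktop, z up. Flat face 75 up, with an open taper bore, 38 dia to 20, 50 deep: about 2 play, no jamming; the flange rests on the face. Two dark dogs on the face along +x and -x, 22.5 to 34 from the axis, 10 wide, bevelled, 9 high. Seated: holder's origin 75 above this one, x axes parallel either way round.
- centre: Bystander in the rack: same shank, flange, origin and axes, but a plain bright body 34 mm dia that ends in a sharp cone 72 mm above the flange's lower face. The rack: fixed blue plate 84 x 300 mm, its top 80 mm above the worktop, with three 41 mm through holes 100 mm apart in a row; each holder rests there by its flange, in any of the holes.
- mill_arbor: Bystander in the rack: same shank, flange, origin and axes, but a steel body 44 mm dia with a brass ring, up to 46 mm above the flange's lower face, then an 18 mm dia stub up to 64 mm.
Not all that is in view belongs to the job. What is shaped like the drill_chuck but pink is not meant.

How it is judged:
By the outcome, as a careful person would: the job done as asked, in the order asked, and still so for the second after the job is handed in, with the robot touching nothing.
It also fails if it takes over 38 s, if anything falls off the work surface, if the arm or the gripper's body presses on something with over 40 N, if the wrist force passes 120 N, or if a joint passes its speed limit or range.

## Working session

There is one attempt and no reset: what is moved stays moved. The work goes in short steps, each a Python script; the robot and the scene stay as the last script left them, time stands still between calls to the robot, and variables do not carry over. Pictures are saved under pics/ and viewed, at most 10 in all, crops included, and the job is handed in when it is done.

```bash
mkdir -p pics; cat > h.py <<'E'
import numpy as np, cv2
from cell import r, optics
from scipy.spatial.transform import Rotation as R
def grab(n):
    if n=="wrist":
        p=np.array(r.current_tool_pos()); q=np.array(r.current_ee_rot())
        d=optics.get_image(n); T=np.eye(4); T[:3,:3]=R.from_quat(q).as_matrix(); T[:3,3]=p
        W=T@np.array(d["mount"])
    else:
        d=optics.get_image(n); W=np.linalg.inv(np.array(d["camera_from_world"]))
    return d,W
def cloud(d,W):
    Z=d["depth"]; v,u=np.mgrid[:Z.shape[0],:Z.shape[1]]
    P=np.stack([(u-d["cx"])/d["fx"]*Z,(v-d["cy"])/d["fy"]*Z,Z],-1)@W[:3,:3].T+W[:3,3]
    P[Z<=0]=np.nan
    return P
def ray(d,W,u,v,z):
    c=np.array([(u-d["cx"])/d["fx"],(v-d["cy"])/d["fy"],1.])@W[:3,:3].T
    return W[:3,3]+c*(z-W[2,3])/c[2]
def save(n,img): cv2.imwrite("pics/"+n,img[...,::-1])
def down(yaw): # tool z down, tool y axis at angle yaw in the world
    y=np.array([np.cos(yaw),np.sin(yaw),0]); z=np.array([0,0,-1.]); return R.from_matrix(np.stack([np.cross(y,z),y,z],1)).as_quat()
E
python3 - <<'E'
from h import *
import pickle
a={n:grab(n) for n in("scene","top")}
pickle.dump(a,open("a.pkl","wb"))
save("st.png",cv2.resize(np.vstack([a["top"][0]["pixels"],a["scene"][0]["pixels"]]),(400,600),interpolation=cv2.INTER_AREA)) if 0 else None
save("top.png",cv2.resize(a["top"][0]["pixels"],(800,600))); save("scene.png",cv2.resize(a["scene"][0]["pixels"],(800,600)))
print(r.current_t(),r.finger_overhang,a["top"][1],a["scene"][1])
print(r.current_ee_rot(), optics.get_image and 0)
E
```

```text
0.1 0.022 [[ 0.07455154 -0.97058633  0.22891973  0.34217171]
 [-0.99720952 -0.07166144  0.0209239   0.17891319]
 [-0.00390374 -0.22984085 -0.9732204   0.92700293]
 [ 0.          0.          0.          1.        ]] [[-0.83671517 -0.39053261  0.38391666  0.10692963]
 [-0.54758754  0.58707795 -0.59622761  0.87906287]
 [ 0.00745732 -0.70910067 -0.70506782  0.87846964]
 [ 0.          0.          0.          1.        ]]
[ 9.82018534e-01  1.88783804e-01 -7.01252909e-05 -5.18568368e-04] 0
```

View pics/top.png

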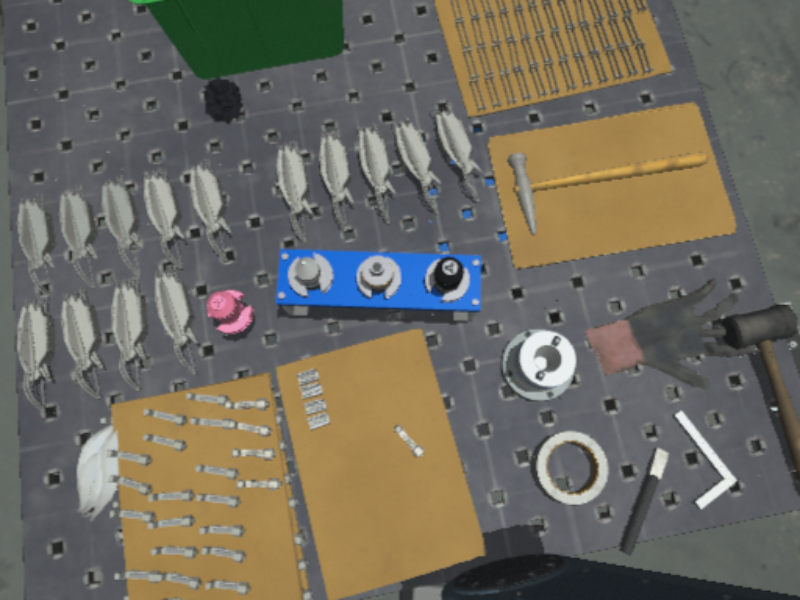

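View pics/scene.png

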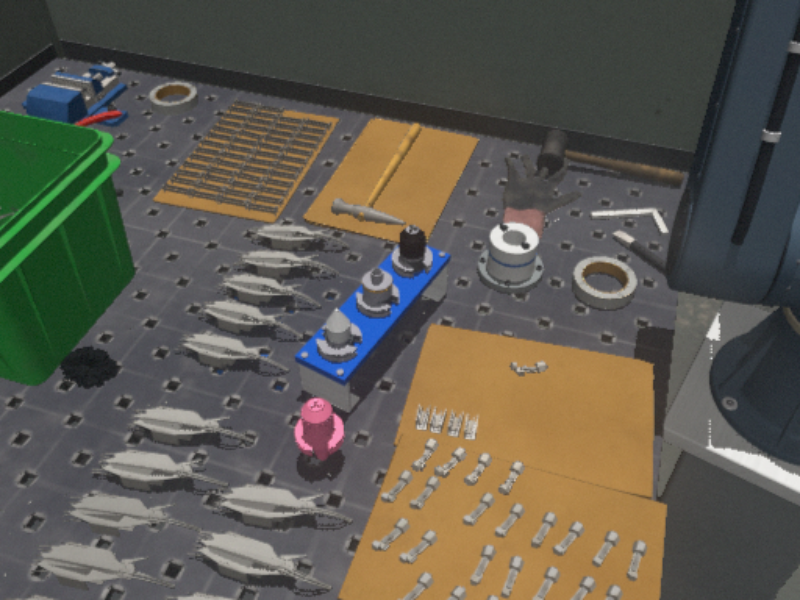

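The top view (800x600) shows a blue rack holding three holders at (310,272), (378,275) and (450,275). The spindle is at (545,357).

Candidates for the chuck:
- black-sleeved holder in the rack at (450,275)
- pink lookalike at (230,312), excluded by its colour
- black crumpled thing at (222,100), not a holder
- bright cone at (310,272), which is the centre
- stubbed body at (378,275), which is the arbor

Only (450,275) has a black ribbed sleeve and sits in the rack, so I'll confirm it in a crop.

```bash
python3 - <<'E'
from h import *
import pickle
a=pickle.load(open("a.pkl","rb")); d,W=a["top"]; s=.64
print("chuck nose",ray(d,W,450*s,268*s,.155),"spindle",ray(d,W,545*s,357*s,.075))
hsv=cv2.cvtColor(d["pixels"],cv2.COLOR_RGB2HSV)
m=cv2.inRange(hsv,(105,150,80),(125,255,255)); m=cv2.morphologyEx(m,cv2.MORPH_OPEN,np.ones((3,3)))
c=max(cv2.findContours(m,0,2)[0],key=cv2.contourArea); b=cv2.boxPoints(cv2.minAreaRect(c))
print("rack",[ray(d,W,u,v,.08)[:2].round(3) for u,v in b])
P=cloud(d,W); q=(P[...,2]>.15)&(P[...,2]<.175)
n,l,st,ce=cv2.connectedComponentsWithStats(q.astype(np.uint8))
for i in range(1,n):
    if 15<st[i,4]<400: print(ce[i]/s,np.nanmean(P[l==i],0).round(3),st[i,4])
A=d["pixels"][140:260,170:390]; save("crop.png",cv2.resize(A,None,fx=3.5,fy=3.5,interpolation=cv2.INTER_CUBIC))
w=optics.get_image("wrist"); print(np.array(w["mount"]).round(3),w["fx"],w["cx"],w["cy"])
E
```

```text
chuck nose [0.57955544 0.1402735  0.155     ] spindle [ 0.48089345 -0.0076542   0.075     ]
rack [array([0.529, 0.387]), array([0.615, 0.395]), array([0.626, 0.091]), array([0.541, 0.09 ])]
[448.51371951 268.17835366] [0.58  0.142 0.152] 41
[[-0.    -0.959 -0.283  0.072]
 [ 1.     0.    -0.001  0.001]
 [ 0.001 -0.283  0.959 -0.16 ]
 [ 0.     0.     0.     1.   ]] 335.4849257643806 255.6310407697757 191.76170310926776
```

View pics/crop.png

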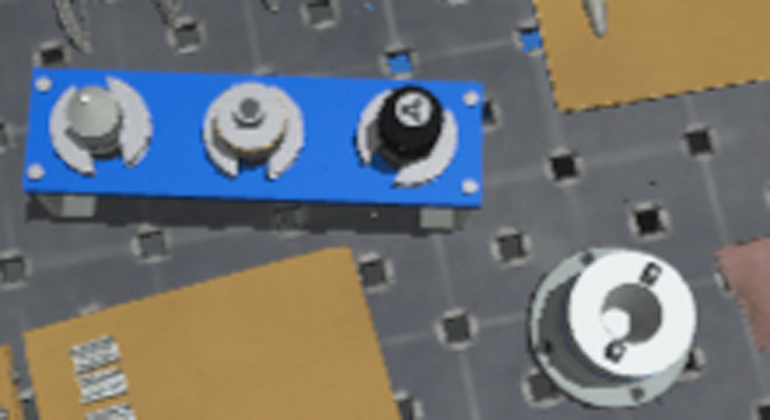

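The crop confirms it: the black ribbed sleeve with a 3-jaw nose is at crop (410,125), i.e. world (0.58, 0.14). The spindle dogs are at crop (650,273) and (614,352). Next I'll take close wrist views of both.

```bash
python3 - <<'E'
from h import *
import pickle
yaw=np.radians(-75); q=down(yaw); tx=np.array([-np.sin(yaw),np.cos(yaw)])
o={}
for n,c in(("spin",(.481,-.008)),("chuck",(.579,.141))):
    p=np.array(c)-.075*tx
    r.move_to([*p,.26],q); print(r.current_t(),r.current_q())
    o[n]=grab("wrist")
pickle.dump(o,open("w.pkl","wb"))
for n,(d,W) in o.items(): print(n,W[:3,3])
save("w.png",np.hstack([cv2.resize(o[n][0]["pixels"][150:,130:390],None,fx=1.5,fy=1.5) for n in o]))
E
```

```text
2.0583 [-1.81934518e-01  3.61579046e-02  1.92497524e+00 -7.83428777e-05
  1.18049571e+00  1.12775519e+00]
2.85 [ 1.45563354e-01  2.52992489e-01  1.67016348e+00 -2.79458613e-04
  1.21921555e+00  1.45445470e+00]
spin [ 0.47838129 -0.00985596  0.41978796]
chuck [0.57618326 0.13933748 0.41947274]
```

View pics/w.png

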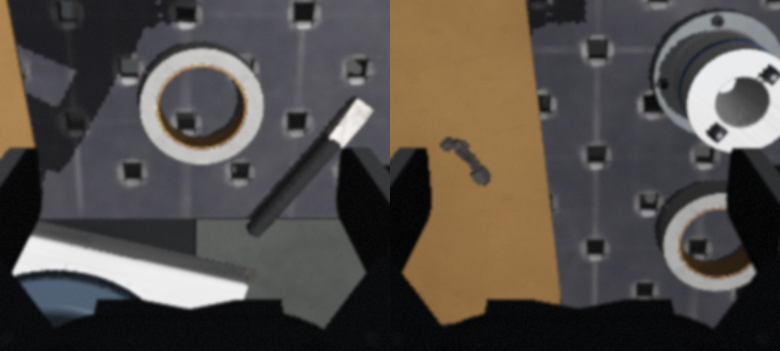

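My crop cut off the upper rows, where the targets sit (around row 90). I'll use the full images already saved.

```bash
cat > an.py <<'E'
from h import *
import pickle
o=pickle.load(open("w.pkl","rb"))
def prof(P,mask,c,r0,r1):
    x=P[...,0]-c[0]; y=P[...,1]-c[1]; rr=np.hypot(x,y); k=mask&(rr>r0)&(rr<r1)
    return np.degrees(np.arctan2(y[k],x[k])),k
if __name__=="__main__":
    save("w2.png",np.hstack([cv2.resize(o[n][0]["pixels"][10:190,160:360],None,fx=2,fy=2) for n in o]))
    for n,c,h in(("spin",(.481,-.008),.075),("chuck",(.579,.141),.096)):
        d,W=o[n]; P=cloud(d,W); near=np.hypot(P[...,0]-c[0],P[...,1]-c[1])<.06
        z=P[...,2]; k=near&(abs(z-h)<.006); print(n,"z",np.median(z[k]),k.sum(),z[k].std())
        m=k.astype(np.uint8)*255; cc=max(cv2.findContours(m,0,2)[0],key=cv2.contourArea)
        (u,v),e=cv2.minEnclosingCircle(cc); print("enclosing",u,v,e,ray(d,W,u,v,h))
E
python3 an.py
```

```text
spin z 0.07548024700569617 4070 0.001147864968249967
enclosing 256.0 89.64286041259766 42.40443801879883 [ 0.48107072 -0.00926581  0.075     ]
chuck z 0.0965611703102554 1421 0.0007502208440609777
enclosing 263.5 93.5 32.53469467163086 [0.57698394 0.13220563 0.096     ]
```

View pics/w2.png

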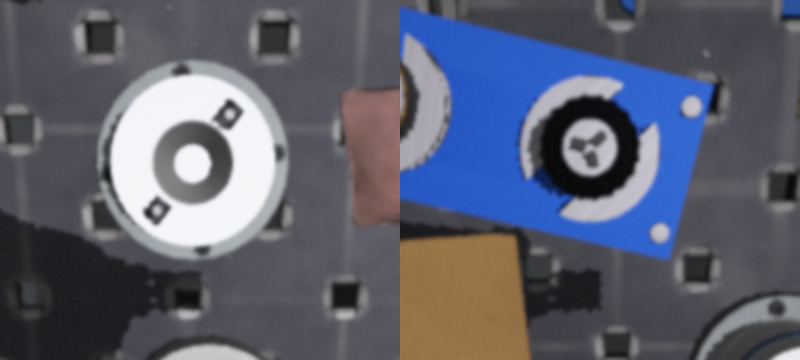

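The left view shows the spindle, with dark dogs at about (230,115) and (156,210). The right view shows the chuck's black sleeve centred at about (590,147), with flange slots facing upper right (640,105) and lower left (548,190). Next I'll get centres and angles.

```bash
cat > an2.py <<'E'
from an import *
def circ(d,W,m,h,rad):
    # centre of a known-radius disc: all mask pixels cast onto the plane, minimum enclosing circle
    v,u=np.nonzero(m); X=np.array([ray(d,W,a,b,h)[:2] for a,b in zip(u,v)])
    c,e=cv2.minEnclosingCircle((X*1000).astype(np.float32)); return np.array(c)/1000,e,X
d,W=o["spin"]; P=cloud(d,W); z=P[...,2]
k=(np.hypot(P[...,0]-.481,P[...,1]+.009)<.05)&(z>.069)&(z<.09)
c,e,_=circ(d,W,cv2.morphologyEx(k.astype(np.uint8),cv2.MORPH_OPEN,np.ones((3,3))),.075,.04); print("spindle",c,e)
g=cv2.cvtColor(d["pixels"],cv2.COLOR_RGB2GRAY)
v,u=np.nonzero(g<90); X=np.array([ray(d,W,a,b,.082)[:2] for a,b in zip(u,v)])
q=np.hypot(*(X-c).T); q=(q>.021)&(q<.0355); Y=X[q]-c; a=np.arctan2(Y[:,1],Y[:,0])
ax=.5*np.angle(np.exp(2j*a).mean()); s=Y@[np.cos(ax),np.sin(ax)]
A,B=Y[s>0].mean(0),Y[s<0].mean(0); t=np.arctan2(*(A-B)[::-1]); print("dogs",A,B,"mid",c+(A+B)/2,"yaw",np.degrees(ax),np.degrees(t),len(Y))
d,W=o["chuck"]; P=cloud(d,W); z=P[...,2]
k=(np.hypot(P[...,0]-.579,P[...,1]-.14)<.045)&(z>.090)&(z<.102)
c,e,X=circ(d,W,cv2.morphologyEx(k.astype(np.uint8),cv2.MORPH_OPEN,np.ones((3,3))),.096,.032); print("chuck",c,e)
rr=np.hypot(*(X-c).T); a=np.degrees(np.arctan2(X[:,1]-c[1],X[:,0]-c[0])); kk=(rr>.026)&(rr<.030)
H=np.histogram(a[kk],bins=np.arange(-180,181,5))[0]; print("".join("#" if x>1 else "." for x in H))
th=np.sort(a[kk]); gp=np.diff(np.r_[th,th[0]+360]); 
for i in np.argsort(gp)[-3:]: print("gap",gp[i],"centre",th[i]+gp[i]/2)
# sleeve: dark pixels at mid height
hsv=cv2.cvtColor(d["pixels"],cv2.COLOR_RGB2HSV)
k=(np.hypot(P[...,0]-.579,P[...,1]-.14)<.03)&(z>.128)&(z<.16)
c,e,X=circ(d,W,k,.138,.02); print("sleeve",c,e)
E
python3 an2.py
```

```text
spindle [ 0.47974658 -0.00941671] 39.97969436645508
dogs [ 0.02536072 -0.01044853] [-0.02629485  0.01152929] mid [ 0.47927951 -0.00887633] yaw -22.949005077904047 -23.048228336487163 102
chuck [0.58230023 0.14228278] 31.956096649169922
#########################.........###########################.........##
gap 1.8064511514116077 centre -164.97892176871522
gap 44.90408775337134 centre 147.5000002603286
gap 45.05391928882485 centre -32.39265873016552
sleeve [0.58229053 0.14219768] 20.374574661254883
```

Good fits: the spindle is at (0.4797,-0.0094) with dog yaw -23.0°. The chuck is at (0.5823,0.1422) with slot yaw -32.4°, so the turn is +9.4°. Now I'll grasp and lift.

```bash
python3 - <<'E'
from h import *
q=down(np.radians(-75)); c=(.5823,.1422)
r.set_gripper(.85)
r.move_to([*c,.22],q); r.move_linear([*c,.125],vel=.1)
print("down",r.current_t(),r.current_tool_pos(),r.current_contact_force())
r.set_gripper(0.0,60); print("grip",r.current_t(),r.current_opening(),r.current_finger_force(),r.current_contact_force(),r.current_tool_pos())
r.move_linear([*c,.15],vel=.05); print(r.current_opening(),r.current_contact_force())
r.move_linear([*c,.225],vel=.15); print("up",r.current_t(),r.current_opening(),r.current_contact_force(),r.current_tool_pos())
yaw=np.radians(-65.6)
r.move_to([.4797,-.0094,.225],down(yaw)); print(r.current_t(),r.current_tool_pos(),r.current_opening())
d,W=grab("wrist"); s,_=grab("scene"); 
save("held.png",np.hstack([cv2.resize(d["pixels"],None,fx=.78,fy=.78),cv2.resize(s["pixels"][100:284,190:420],(400,299))]))
E
```

```text
down 4.7333 [0.58268169 0.14226372 0.12570755] [-0.13947313  0.39883942  0.3427639 ]
grip 5.2333 0.3098209681075772 47.58945523062721 [-1.79487423  2.1296871   6.10247734] [0.5824031  0.14238462 0.12548024]
0.0017947659600659883 [ 1.04416154  0.681725   -0.11881356]
up 6.5333 0.0009479791298804906 [-0.13334577  0.09712833 -0.2763549 ] [0.58183905 0.14212734 0.22396964]
7.2917 [ 0.48027342 -0.008995    0.22479503] 0.0012293087559549448Traceback (most recent call last):
  File "<stdin>", line 12, in <module>
    return _nx.concatenate(arrs, 1, dtype=dtype, casting=casting)
           ~~~~~~~~~~~~~~~^^^^^^^^^^^^^^^^^^^^^^^^^^^^^^^^^^^^^^^
ValueError: all the input array dimensions except for the concatenation axis must match exactly, but along dimension 0, the array at index 0 has size 300 and the array at index 1 has size 299
```

The grip slipped off while lifting: the opening reads about 0. I'll look before doing anything else.

```bash
python3 - <<'E'
from h import *
import pickle
r.move_linear([.4797,-.0094,.26])
yaw=np.radians(-75); q=down(yaw); tx=np.array([-np.sin(yaw),np.cos(yaw)])
r.set_gripper(.85)
r.move_to([*(np.array((.579,.141))-.075*tx),.26],q)
o=pickle.load(open("w.pkl","rb")); o["chuck"]=grab("wrist"); pickle.dump(o,open("w.pkl","wb"))
s,W=grab("scene"); print(r.current_t())
save("b.png",np.hstack([cv2.resize(o["chuck"][0]["pixels"][10:190,160:360],(400,360)),cv2.resize(s["pixels"][130:256,190:330],(400,360))]))
E
python3 an2.py
```

```text
9.15
spindle [ 0.47974658 -0.00941671] 39.97969436645508
dogs [ 0.02536072 -0.01044853] [-0.02629485  0.01152929] mid [ 0.47927951 -0.00887633] yaw -22.949005077904047 -23.048228336487163 102
chuck [0.58230377 0.14228041] 31.959909439086914
#########################.........###########################.........##
gap 1.823141468677278 centre -164.51947571273502
gap 44.62825351362782 centre -32.13075766366978
gap 45.40916201391643 centre 147.4419924109272
sleeve [0.58225647 0.14216309] 20.34761619567871
```

View pics/b.png

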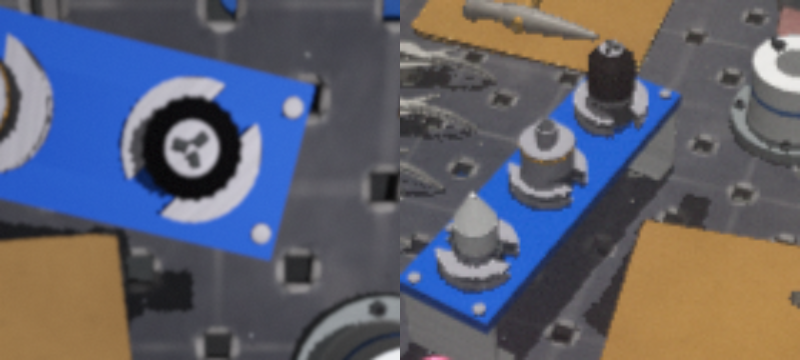

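The chuck hasn't moved at all: same centre, same -32° yaw. The pads probably closed higher than the stated geometry says, so I'll measure the fingertips in the tool frame with wrist depth at several openings.

```bash
python3 - <<'E'
from h import *
ims=[]
for op in (.85,.47,.0):
    r.set_gripper(op)
    d=optics.get_image("wrist"); P=cloud(d,np.array(d["mount"])); 
    k=(d["depth"]>0)&(P[...,2]<.07)
    Q=P[k]; print(op,r.current_opening(),k.sum(),"z pct",np.percentile(Q[:,2],[50,95,99.5,100]).round(4))
    t=Q[Q[:,2]>np.percentile(Q[:,2],99.5)-.01]
    for s in(-1,1):
        f=t[t[:,1]*s>0]
        if len(f): print("  side",s,"x",f[:,0].min().round(4),f[:,0].max().round(4),"y",f[:,1].min().round(4),f[:,1].max().round(4))
    ims.append(cv2.resize(d["pixels"],(266,200)))
print(r.current_t(),r.current_tool_pos()); save("f.png",np.hstack(ims))
E
```

```text
0.85 0.8430353853522548 36444 z pct [-0.083  -0.0429 -0.0295 -0.0246]
  side -1 x -0.011 0.0118 y -0.0498 -0.0354
  side 1 x -0.0109 0.0117 y 0.0362 0.0501
0.47 0.4714501463000789 38172 z pct [-0.085  -0.0424 -0.0243 -0.0174]
  side -1 x -0.011 0.0118 y -0.0333 -0.0195
  side 1 x -0.0112 0.0116 y 0.0203 0.0341
0.0 -0.00229445292748353 38733 z pct [-0.0875 -0.0504 -0.0262 -0.0205]
  side -1 x 0.0061 0.0116 y -0.0133 -0.0002
  side 1 x 0.0058 0.0118 y 0.0002 0.014
10.4 [0.5065588  0.12158515 0.25999216]
```

View pics/f.png

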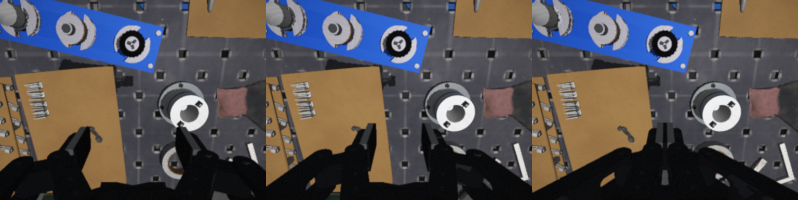

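The picture shows the fingers at about rows 125–190. Their depth puts the tips at z ≈ -0.017 in the tool frame at 40 mm opening. That is about 38 mm short of the stated +0.022, while scene heights through the same camera came out right (flange 0.0966, spindle 0.0755). So I gripped only the nose the first time. I'll correct by 38 mm and descend with force checks.

```bash
python3 - <<'E'
from h import *
import sys
q=down(np.radians(-75)); c=(.5823,.1422); zg=.0870
r.set_gripper(.85)
r.move_to([*c,.2],q)
for z in(.125,.11,.098,zg):
    r.move_linear([*c,z],vel=.08); f=np.array(r.current_contact_force())
    if np.linalg.norm(f)>6: print("touch",z,f); sys.exit()
r.set_gripper(0.0,60); print("grip",r.current_t(),r.current_opening(),r.current_finger_force(),r.current_contact_force(),r.current_tool_pos())
if not .4<r.current_opening()<.55: sys.exit("bad grip")
r.move_linear([*c,zg+.02],vel=.05); print(r.current_opening(),r.current_contact_force())
if r.current_opening()<.4: sys.exit("slip")
r.move_linear([*c,zg+.1],vel=.15)
r.move_to([.4797,-.0094,zg+.1],down(np.radians(-65.6))); print(r.current_t(),r.current_tool_pos(),r.current_opening(),r.current_contact_force())
s,_=grab("scene"); d,_=grab("wrist")
save("held.png",np.hstack([cv2.resize(d["pixels"],(400,300)),cv2.resize(s["pixels"][110:260,240:440],(400,300))]))
E
```

```text
grip 13.9667 0.4511321766090642 60.92880975455046 [-2.7388125   0.28165966  4.71268068] [0.58240661 0.14241641 0.08760675]
0.45166674451754774 [-0.40598792 -1.02514265 -4.71964892]
15.9583 [ 0.47974303 -0.00942132  0.18663571] 0.4494300287395768 [-0.20003566  0.17222311 -5.20180321]
```

View pics/held.png

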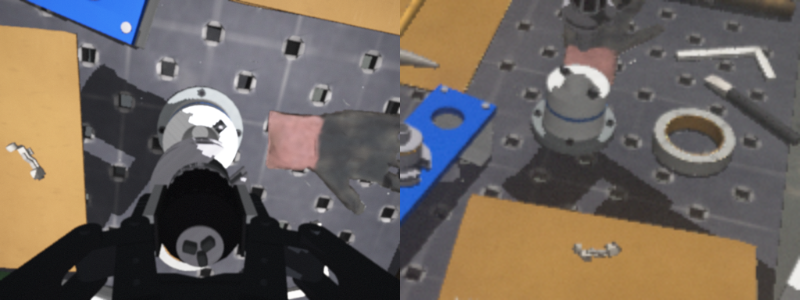

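The chuck is held (force z ≈ -5 N, opening 0.45), upright over the spindle, and its rack hole is empty. Lowering with a force guard.

```bash
python3 - <<'E'
from h import *
c=(.4797,-.0094); zs=.0826
r.move_linear([*c,zs+.055],vel=.12)
for dz in (.04,.025,.016,.011,.008,.005,.003,.001,-.0005,-.002):
    r.move_linear([*c,zs+dz],vel=.04); f=np.array(r.current_contact_force()); p=r.current_tool_pos()
    print(dz,f.round(1),np.array(p).round(4),round(r.current_opening(),3))
    if f[2]>8 or np.hypot(*f[:2])>15: print("contact"); break
print(r.current_t())
s,_=grab("scene"); save("low.png",cv2.resize(s["pixels"][110:230,270:430],(640,480)))
E
```

```text
0.04 [ 0.   0.2 -4.5] [ 0.4797 -0.0094  0.1225] 0.454
0.025 [ 1.  -0.4 -4.2] [ 0.4797 -0.0094  0.1074] 0.447
0.016 [-0.  -0.2 -4.3] [ 0.4795 -0.0094  0.0983] 0.452
0.011 [-0.1 -0.5 -4.5] [ 0.4795 -0.0094  0.0933] 0.449
0.008 [ 0.7  0.6 -5.1] [ 0.4796 -0.0094  0.0904] 0.451
0.005 [-0.9  0.4 -4.7] [ 0.4796 -0.0094  0.0874] 0.451
0.003 [-0.1 -0.4 -4.8] [ 0.4796 -0.0094  0.0855] 0.453
0.001 [ 0.5  0.1 -4.8] [ 0.4796 -0.0094  0.0835] 0.452
-0.0005 [-2.2  0.1  4.7] [ 0.4799 -0.0095  0.0826] 0.447
-0.002 [-11.1  -0.4  28.7] [ 0.48   -0.0095  0.0825] 0.453
contact
19.8167
```

Contact came exactly at the seated height. I'll ease off, release, retreat and check.

```bash
python3 - <<'E'
from h import *
c=(.4797,-.0094)
r.move_linear([*c,.0824],vel=.03); print(r.current_contact_force())
r.set_gripper(.85); r.move_linear([*c,.2],vel=.12)
yaw=np.radians(-75); tx=np.array([-np.sin(yaw),np.cos(yaw)])
r.move_to([*(np.array(c)-.075*tx),.26],down(yaw))
d,W=grab("wrist"); s,_=grab("scene"); print(r.current_t(),r.current_contact_force())
P=cloud(d,W); rr=np.hypot(P[...,0]-c[0],P[...,1]-c[1]); z=P[...,2]
k=(rr>.022)&(rr<.031)&(z>.086)&(z<.11); print("flange top z (want .091)",np.median(z[k]),k.sum())
k=(rr<.03)&(z>.12); print("sleeve/nose",np.nanmean(P[k],0),z[k].max())
k=(rr<.045)&(z>.0865)&(z<.1)
v,u=np.nonzero(cv2.morphologyEx(k.astype(np.uint8),cv2.MORPH_OPEN,np.ones((3,3)))); X=np.array([ray(d,W,a,b,.091)[:2] for a,b in zip(u,v)])
print("centre",cv2.minEnclosingCircle((X*1000).astype(np.float32)))
save("end.png",np.hstack([cv2.resize(d["pixels"][10:190,160:360],(400,360)),cv2.resize(s["pixels"][110:254,190:350],(400,360))]))
E
```

```text
[-1.73948898  0.57429362  5.02702856]
22.25 [-0.52093228 -0.28524835 -0.06933582]
flange top z (want .091) 0.09155336272783982 1204
sleeve/nose [ 0.48009142 -0.00976966  0.1409063 ] 0.15135590556721512
centre ((479.9852600097656, -9.714377403259277), 31.989290237426758)
```

View pics/end.png

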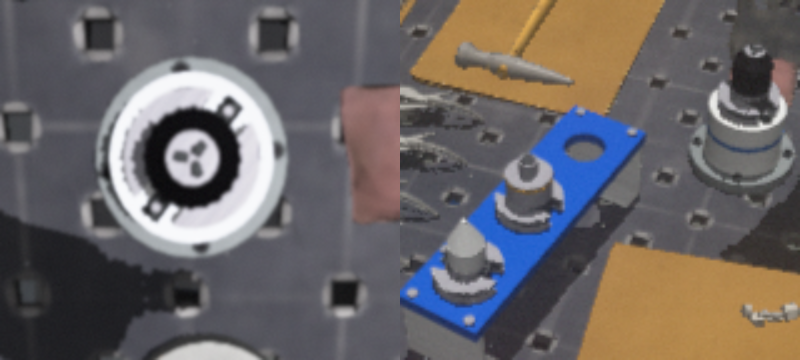

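The chuck is seated. The dogs show inside its slots at (230,110) and (155,207), the flange top is at 0.0916 (seated value 0.091), and it sits upright. The other two holders are still in the rack. Handing in.

```bash
python3 -c "
from cell import r
print(r.hand_in())"
```

```text
the job is handed in; nothing more can be done
None
```

The drill chuck is seated fully home in the spindle with both dogs in its slots, released, and handed in at about 22 s; the first grip slipped off its nose without moving it, and the other two holders are still in the rack.

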